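# Unlock the transport pin and hook the master tray out of the rack

### The arm

A 6-joint arm with a two-finger parallel gripper is mounted at the origin on the work surface. World frame = base frame: x ahead of the robot, y to its left, z up, the work surface at z = 0. Lengths are in m, angles in rad, forces in N, time in s.
With the tool pointing down it reaches from about 0.35 to 1 m from the base axis. Payload 7.1 kg.
Tool frame: the origin (TCP) lies midway between the tips of the shut fingers; the grasp point (between the pads) lies 19 mm behind it (r.grasp_offset is the distance from the TCP to the grasp point, in m); z points along the fingers, y is the line along which they close (so a half turn about z gives the same grasp; the last joint's range is limited). The gripper opens to 85 mm and grips with 20 to 120 N. Pads are 22 mm wide; open, the fingers measure 114 mm over their backs; the gripper's body (76 mm by 85 mm) begins 54 mm behind the grasp point. The pads swing forward as they close: fully open they stand 13 mm farther back than shut.
Start: joints at [-1.288, 0.423, 1.63, -0, 1.089, -0.019], TCP at [0.186, -0.597, 0.231] pointing down, gripper open.
Joint ranges: [-3, 3], [-0.9, 2.11], [0.09, 2.58], [-1.31, 4.45], [0.11, 2.69], [-2.54, 2.54]. Speed limits (rad/s): [2.39, 2.39, 3.01, 3.14, 3.14, 3.14].

### API

Orientations are given as a rotation vector (axis times angle).
In Python, from bench import get_state, capture, r gives the robot as it stands.
- The arm moves only by the tool apply_moves, never from a script. Its argument "motion" is a list that holds one entry, the list of rows, each a list of 6 numbers: the shift along the tool's x, y, z in m, then the turn, a rotation vector about the tool's x, y, z in degrees. In form: [[[x, y, z, rx, ry, rz], ...]]. A call has 1 to 10 rows; each row shifts and turns the commanded pose from where the row before left it, along the tool's axes as they then stand; what a row does not reach is not made up. A row lasts 1/12 s, in which the tool goes at most 41.7 mm and 7.16 degrees, less where a joint would pass 70% of its speed; a pose out of reach is approached as far as the arm can. A call with a gripper value outside its range is refused whole. "jaw" is the opening, from -1 (shut) to 1 (fully open), set as the call begins (left out, the last holds). The fingers move at their own pace and stop on an object; "force" is the grip in N (left out, the last holds). Time passes only in rows, so rows that do not move let the fingers close. It gives the time, the measured TCP pose, the force, the opening and the grip force at its end, in the units of the state.
- get_state(): the state, without advancing time (a new reading comes with each control period).
- capture(name): name is "scene" or "top" or "wrist"; returns a dict with "color" (420x560x3 uint8, blue, green, red), "fx", "fy", "cx", "cy" (pixels), "dist_coeffs" ([k1, k2, p1, p2, k3] as OpenCV has them; the pictures are not rectified), "xyz" and "attitude" of the camera in the world; the wrist camera has in their place "tool_from_camera" (4x4, takes a point from camera to tool coordinates, whose origin is the TCP and whose axes are the flange's). Camera axes: x right, y up, looking along -z (the intrinsics and any distortion apply to the point x, -y, -z); pixel columns grow to the right and rows downward; lengths in m; the calibration is good to about 2 mm. A picture is of the moment at which its call begins: read the wrist's pose just before it. There is no depth.
- r.sign_off(): hands the job in; it is judged then, once.
The state is a dict: "clock": time; "q": joint angles; "qd": joint speeds; "effort": joint torques, N m; "tool_pos": TCP position; "ee_rot": TCP orientation; "force": force on the tool from outside, world axes, zero at the start; "moment": the same for the moment, N m; "gripper_width": finger opening in m; "finger_force": force on a finger pad.
Only numpy, scipy, OpenCV 4.12 (cv2) and the standard library are available. Lean on these libraries where they do the work, as an engineer would, in place of code of your own. Each camera call takes 0.05 s, during which the arm holds its last target. There are 200 camera calls.

### The job

First free the tray: pull the spring pin's T-handle up, turn it clockwise until it drops into its rest notch and stays up, and let go. Then draw the pull hook out of its pocket, lay it flat on the bench and let go, take it again by its handle, hook its claw over the front wall of the tray and drag the tray out until its front stands about 50 mm in front of the rack. Finally lay the hook flat on the bench clear of the tray; leave the pin parked, do not touch the tray with the gripper, do not tip the steel master in it, and leave the flange, the wooden case and the bottle where they are.

Things in the scene. Friction and masses are not known exactly. Their poses are not given: they have to be found in the camera images.
- rack: Low wire rack fixed to the bench. Origin: bench level, middle of its mouth, below the front edge of the wire roof; x into the rack (away from the robot), y left, z up. Roof x 0 to 180, y -93 to 93, z 95 to 101 mm, on four 8 mm posts at x 20 and 165, y -90 and 90 mm. Low rails inside (12 mm high) guide the tray.
- pin_base (a point): On the spring pin's axis, 38 mm above the bench, on top of the grey bracket left of the rack's mouth (rack frame x -30, y 125 mm; bracket x -55 to -5, y 102 to 173 mm). Two dark steel cams, tops 60 mm above the bench, stand within 20 mm of the axis. Axes as the rack.
- pin_grip (a point): Centre of the spring pin's black T-handle: 44 mm long (point x), 11 mm thick (y), 20 mm tall, centre 84 mm above the bench at home, long side then along the rack's x axis. Handle, stem, a cross pin below it and the locking pin lift and turn as one. Grip it across its thickness.
- pin_lift (a joint): Lift of the spring pin, m, 0 (home) to 0.032. A spring pulls it down: 4.5 N at home, 9 N fully up. Home, the pin stands in the eye of the tray's tongue and holds the tray. It turns only when lifted over 0.019 (lift about 0.025). In the rest notch it stays at about 0.016; on the ridges beside the notch it would stand at 0.019, which is not parked.
- pin_turn (a joint): Turn of the spring pin, rad, growing clockwise seen from above; 0 at home, rest notch at 1.22 (70 degrees, gives about 0.12 each way), stop at 1.36. Almost free to turn.
- tray: Open grey tray, 120 mm deep (x), 130 wide (y), 36 high, walls 4 mm, loose on the bench, 0.3 to 0.6 kg. Origin: foot of its front face, middle, at first 50 mm inside; x into the rack. A rib 22 mm high stands 37 mm behind the front face; before it the tray is empty. On its left a flat tongue, 2 to 12 mm above the bench, runs to x -102, its end at y 65 to 142, with the pin's eye at x -80, y 125.
- tray_lip (a point): Middle of the top edge of the tray's front wall (36 mm high, 4 mm thick). Axes as the tray. At first 52 mm inside the mouth of the rack.
- master: Turned steel master standing loose in the rear part of the tray: foot 50 mm across and 14 mm high, neck 36 mm across, 45 mm tall, 0.35 kg. Origin under its centre.
- hook: Pull hook, 200 mm long, 30 high, 0.16 kg, claw down, flat on the bench. Origin at underside level, middle of its bar; x to the claw, z up. Handle block x -140 to -60, 24 wide, 30 high; bar x -64 to 60, 10 wide, 22 to 30 mm above the underside; claw plate x 55 to 60, 40 wide, hanging 22 mm below the bar. Balance point about x -35 mm.
- hook_claw (a point): Foot of the claw's inner face (55 mm ahead of the hook's origin, at underside level). Axes as the hook.
- hook_handle (a point): Middle of the hook's handle (100 mm behind its origin, 15 mm up). Axes as the hook.
- pocket: Fixed aluminium pocket, 125 mm long (x), 42 wide, 46 high, roofed; open mouth at x +62. Origin under its centre, x out of the mouth. The hook lies in it handle first, its origin about 86 mm ahead of the pocket's, so only the claw and some 75 mm of bar show; draw it 120 mm straight out to free it. It stands left or right of the middle, the flange on the other side.
- flange: Steel flange, 84 mm across, 50 mm tall, 0.8 kg; bystander. Origin under its centre.
- block_case: Closed wooden case 60 (x) by 36 (y) by 28 mm high, right of the lane in front of the rack; bystander. Origin under its centre.
- bottle: White bottle 52 mm across, 150 mm tall, left of the rack; bystander. Origin under its centre.
There are look-alikes about, which are no part of the job. Several things look just like the hook: the one meant starts nearest to the robot's base. What is shaped like the master but orange is not meant.

How it is judged:
On the way, in this order (a step that is already met when the one before it is completed fails the run):
1. the spring pin is parked in its rest notch and let go (value of joint pin_turn between 0.98 and 1.4 rad and value of joint pin_lift between 0.0125 and 0.018 m and contact force between the fingers and pin_turn below 0.2 N), for 0.3 s.
2. the hook, out of its pocket, lies flat on the bench, let go (height (world z) of hook below 0.006 m and angle between hook's own z axis and vertical below 0.08 rad and linear speed of hook below 0.03 m/s and horizontal distance between hook and pocket above 0.195 m and contact force between the fingers and hook below 0.2 N), for 0.2 s.
3. the hook's claw is behind the tray's front wall, below its top edge (x of hook_claw in the frame of tray_lip between -0.004 and 0.034 m and y of hook_claw in the frame of tray_lip between -0.06 and 0.06 m and z of hook_claw in the frame of tray_lip below -0.01 m).
4. the tray's front stands 35 to 75 mm in front of the rack, drawn by the hook held by its handle (x of tray in the frame of rack between -0.075 and -0.035 m and x of hook_claw in the frame of tray_lip between -0.004 and 0.034 m and z of hook_claw in the frame of tray_lip below 0 m and distance between the grasp point and hook_handle below 0.055 m and value of joint pin_turn between 0.98 and 1.4 rad and value of joint pin_lift between 0.0125 and 0.018 m), for 0.1 s.
At the end, for the whole second after the job is handed in: Pin parked in its rest notch (turn 0.98-1.40 rad, lift 12.5-18 mm); tray flat, at rest, its front 35-75 mm in front of the rack, master upright in it; hook flat on the bench (within 6 mm, tilt under 0.08 rad), at rest, not pressing on the tray (value of joint pin_turn between 0.98 and 1.4 rad and value of joint pin_lift between 0.0125 and 0.018 m and height (world z) of hook below 0.006 m and angle between hook's own z axis and vertical below 0.08 rad and linear speed of hook below 0.03 m/s and x of tray in the frame of rack between -0.075 and -0.035 m and linear speed of tray below 0.02 m/s and angle between tray's own z axis and vertical below 0.06 rad and contact force between hook and tray below 0.1 N and angle between master's own z axis and vertical below 0.1 rad and x of master in the frame of tray between 0.04 and 0.12 m and y of master in the frame of tray between -0.065 and 0.065 m); the robot touches nothing.
It fails at once if the gripper or arm touches the tray (contact force between any of the fingers, the arm and tray above 1 N).
It fails at once if the master in the tray is tipped (angle between master's own z axis and vertical above 0.35 rad).
It fails at once if the steel flange is moved more than 20 mm or tipped (distance of flange from where it was at the start of the episode above 0.02 m or angle between flange's own z axis and vertical above 0.25 rad).
It fails at once if the wooden gauge-block case is moved more than 20 mm or tipped (distance of block_case from where it was at the start of the episode above 0.02 m or angle between block_case's own z axis and vertical above 0.25 rad).
It fails at once if the bottle is moved more than 20 mm or tipped (distance of bottle from where it was at the start of the episode above 0.02 m or angle between bottle's own z axis and vertical above 0.25 rad).
It also fails if it takes over 72 s, if anything falls off the work surface, if the arm or the gripper's body presses on something with over 40 N, if the wrist force passes 120 N, or if a joint passes its speed limit or range.

## Working session

There is one attempt and no reset: what is moved stays moved. The work goes in short steps, Python scripts to look and compute and a tool call to move; the robot and the scene stay as the last step left them, time stands still between calls to the robot, and variables do not carry over. Pictures are saved under pics/ and viewed, at most 10 in all, crops included, and the job is handed in when it is done.

Besides the shell and the picture viewer there is one more tool, called after "Call:" in YAML: its name, and indented under it one key for each argument. apply_moves: Moves the arm, as the interface text tells. Its arguments: {"type":"object","properties":{"motion":{"type":"array","items":{"type":"array","items":{"type":"array","items":{"type":"number"}}}},"jaw":{"type":"number"},"force":{"type":"number"}},"required":["motion"]}

```bash
ls; mkdir -p pics; cat > h.py <<'E'
import numpy as np, cv2
from scipy.spatial.transform import Rotation as R
from bench import get_state, capture, r
def campose(c,st=None):
    if 'xyz' in c:
        a=np.array(c['attitude'],float)
        Rm=a if a.shape==(3,3) else (R.from_rotvec(a).as_matrix() if a.size==3 else R.from_quat(a).as_matrix())
        return Rm,np.array(c['xyz'])
    T=np.array(c['tool_from_camera']); Rt=R.from_rotvec(st['ee_rot']).as_matrix()
    return Rt@T[:3,:3], Rt@T[:3,3]+np.array(st['tool_pos'])
def K(c): return np.array([[c['fx'],0,c['cx']],[0,c['fy'],c['cy']],[0,0,1.]])
def pix2w(c,uv,z,st=None):
    Rm,p=campose(c,st)
    n=cv2.undistortPoints(np.array(uv,float).reshape(-1,1,2),K(c),np.array(c['dist_coeffs'],float)).reshape(-1,2)
    d=np.c_[n[:,0],-n[:,1],-np.ones(len(n))]@Rm.T
    z=np.broadcast_to(z,len(d))
    return p+d*((z-p[2])/d[:,2])[:,None]
def w2pix(c,P,st=None):
    Rm,p=campose(c,st); q=(np.atleast_2d(P)-p)@Rm; q=q*[1,-1,-1]
    return cv2.projectPoints(q,np.zeros(3),np.zeros(3),K(c),np.array(c['dist_coeffs'],float))[0].reshape(-1,2)
E
python3 - <<'E'
from h import *
st=get_state(); print(st)
ims=[]
for n in("top","scene"):
    c=capture(n); cv2.imwrite(f'pics/{n}0.png',c['color']); print({k:v for k,v in c.items() if k!='color'})
    import pickle; pickle.dump(c,open(n+'.pkl','wb'))
    ims.append(c['color'])
cv2.imwrite('pics/top0b.png',cv2.resize(ims[0],(800,600)))
E
```

```text
pics
{'clock': 0.0, 'q': array([-1.28801307e+00,  4.23809766e-01,  1.63068448e+00, -1.48622016e-05,
        1.08858795e+00, -1.90070585e-02]), 'qd': array([-1.20934966e-03,  7.48322024e-05,  2.46323158e-04, -6.08694772e-04,
        7.56121406e-04,  5.90875114e-05]), 'effort': array([ 1.49036165e-03, -5.57380342e+01, -2.81744796e+01,  4.49073286e-05,
        7.49322062e-03,  1.94715646e-06]), 'tool_pos': array([ 0.18563552, -0.59623282,  0.23056726]), 'ee_rot': array([-3.10443470e+00, -4.72043203e-01,  3.28035124e-04]), 'force': array([ 0.36343871,  0.36219159, -0.56750625]), 'moment': array([-0.04048498,  0.01125824, -0.01869818]), 'finger_force': 0.0, 'gripper_width': 0.08527294902144576}
{'fx': 469.9493800424718, 'fy': 469.9493800424718, 'cx': 283.6238796362752, 'cy': 209.5477745892974, 'dist_coeffs': array([-0.03904398,  0.        ,  0.        ,  0.        ,  0.        ]), 'xyz': array([ 0.31090712, -0.07169294,  1.29914215]), 'attitude': array([ 0.15327684, -0.17068761, -1.60576086])}
{'fx': 421.8610760837086, 'fy': 421.8610760837086, 'cx': 277.8516169830389, 'cy': 214.987902383849, 'dist_coeffs': array([-0.08604189,  0.        ,  0.        ,  0.        ,  0.        ]), 'xyz': array([ 1.33135896, -0.46975458,  0.77175483]), 'attitude': array([0.81151052, 0.49462809, 1.01384356])}
```

View pics/top0b.png

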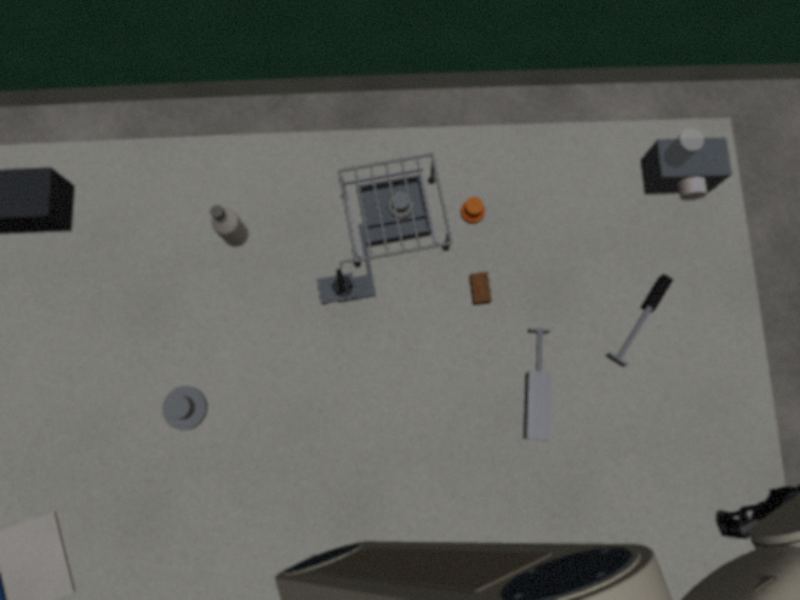

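View pics/scene0.png

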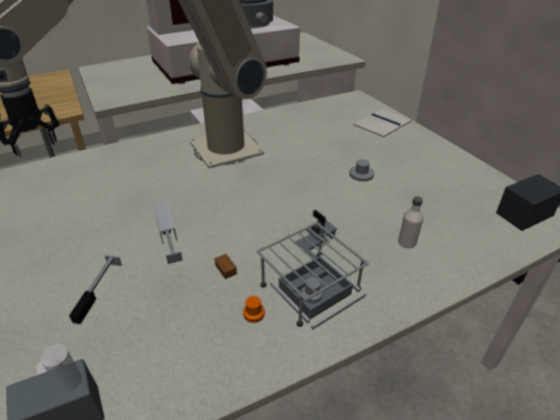

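The top view (800x600) shows the rack at about (395,210), the pin at (343,285), the hook in its pocket with the claw at (539,331), the flange at (185,408) and the case at (481,288). There are two hook candidates: the one in the pocket at (538,370) and a free one with a black handle at (640,320). The pocketed one is nearest the base and fits the description. I'll confirm it in an enlarged crop.

```bash
python3 - <<'E'
from h import *; import pickle
c=pickle.load(open('top.pkl','rb')); im=c['color']
def crop(u0,v0,w,h,s):
    x=cv2.resize(im[v0:v0+h,u0:u0+w],None,fx=s,fy=s,interpolation=cv2.INTER_CUBIC); 
    x=cv2.convertScaleAbs(x,alpha=1.7)
    for k in range(0,w,10): cv2.putText(x,str(u0+k),(k*s,8),0,.3,(0,255,255),1); cv2.line(x,(k*s,10),(k*s,14),(0,255,255),1)
    for k in range(0,h,10): cv2.putText(x,str(v0+k),(0,k*s+4),0,.3,(0,255,255),1)
    return x
a=crop(215,100,110,115,5); b=crop(355,220,50,95,5)
H=575;b=cv2.copyMakeBorder(b,0,H-b.shape[0],0,0,0)
cv2.imwrite('pics/c1.png',np.hstack([a,b]))
E
```

```text
(no output)
```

View pics/c1.png

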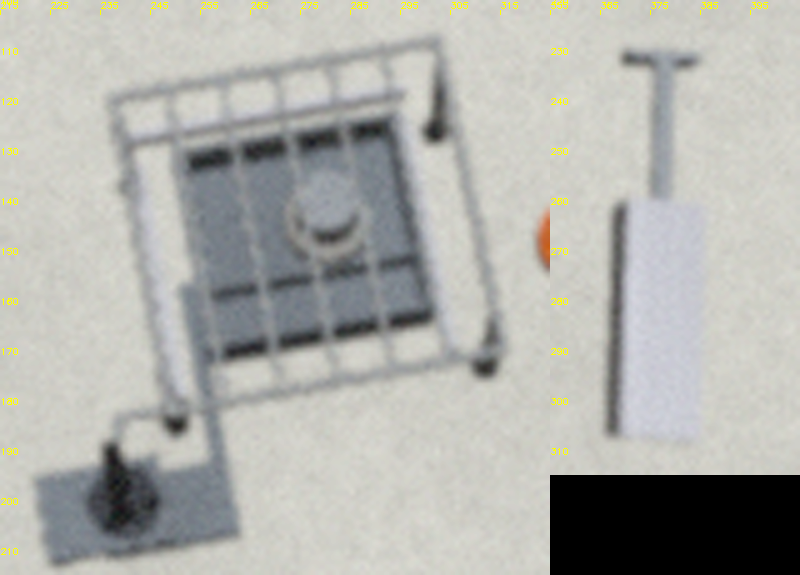

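The crop shows the roof corners at (237,119), (303,108) and (316,170) in image pixels. The bracket corners are at (223,196), (263,207) and (225,213). The pocket has a claw and a grey bar sticking out, so this is the hook meant. Next I fit the poses.

```bash
python3 - <<'E'
from h import *; import pickle
from scipy.optimize import least_squares
c=pickle.load(open('top.pkl','rb'))
def fit(name,obj,uv,g):
    obj=np.array(obj,float)/1000; uv=np.array(uv,float)
    def W(p): 
        cs,s=np.cos(p[2]),np.sin(p[2]); return np.c_[obj[:,0]*cs-obj[:,1]*s+p[0],obj[:,0]*s+obj[:,1]*cs+p[1],obj[:,2]]
    o=least_squares(lambda p:(w2pix(c,W(p))-uv).ravel(),g)
    print(name,o.x.round(4),np.degrees(o.x[2]).round(2),o.fun.reshape(-1,2).round(1).tolist()); return o.x
A=lambda x,y:(215+x/5,100+y/5); B=lambda x,y:(355+(x-550)/5,220+y/5)
rk=fit('rack',[[180,93,98],[180,-93,98],[0,-93,98],[0,93,98],[-55,173,38],[-55,102,38],[-5,173,38]],
 [A(110,97),A(440,40),A(503,352),A(173,406),A(52,565),A(240,537),A(36,478)],[.7,0,.1])
pk=fit('pocket',[[62,21,46],[62,-21,46],[-62,-21,46],[-62,21,46]],[B(625,203),B(702,203),B(697,440),B(620,437)],[.45,-.3,0])
def tw(p,q): 
    cs,s=np.cos(p[2]),np.sin(p[2]); return np.array([p[0]+cs*q[0]-s*q[1],p[1]+s*q[0]+cs*q[1]])
print('pin',tw(rk,[-.03,.125]),'lip',tw(rk,[.052,0]),'hook',tw(pk,[.086,0]))
print('claw ends z.03',pix2w(c,[B(622,58),B(698,61)],.03), 'bar at pocket',pix2w(c,[B(662,200)],.03))
print('case',pix2w(c,[(481*.7,288*.7)],.028),'flange',pix2w(c,[(185*.7,408*.7)],.0),'bottle',pix2w(c,[(232*.7,232*.7)],0))
E
```

```text
rack [ 0.6531 -0.0981  0.1788] 10.25 [[0.2, 0.8], [0.8, -1.5], [3.6, -2.4], [1.2, 1.4], [2.2, 0.5], [-10.0, 0.6], [1.9, 0.5]]
pocket [ 0.3604 -0.3302 -0.0976] -5.59 [[-0.2, -0.5], [0.0, 0.4], [0.4, 0.2], [-0.2, -0.1]]
pin [0.60133613 0.01959037] lip [ 0.70426263 -0.08883073] hook [ 0.44594178 -0.33856879]
claw ends z.03 [[ 0.503483   -0.32349743  0.03      ]
 [ 0.5000868  -0.36515521  0.03      ]] bar at pocket [[ 0.42496737 -0.33915147  0.03      ]]
case [[ 0.59160633 -0.23953123  0.028     ]] flange [[ 3.85303483e-01  3.39049519e-01 -2.22044605e-16]] bottle [[0.7339769  0.25217514 0.        ]]
```

Call:
apply_moves:
  motion:
    - [[0.029, -0.0232, 0, 0, 0, 0], [0.029, -0.0232, 0, 0, 0, 0], [0.029, -0.0232, 0, 0, 0, 0], [0.029, -0.0232, 0, 0, 0, 0], [0.029, -0.0232, 0, 0, 0, 0], [0.029, -0.0232, 0, 0, 0, 0], [0.029, -0.0232, 0, 0, 0, 0], [0.029, -0.0232, 0, 0, 0, 0], [0.029, -0.0232, 0, 0, 0, 0], [0.029, -0.0232, 0, 0, 0, 0]]

```text
clock: 0.93
tool_pos: [0.3942, -0.2873, 0.2312]
ee_rot: [-3.106, -0.472, 0.0]
force: [-0.1, -1.0, 0.5]
gripper_width: 0.0856
finger_force: 0.0
```

Call:
apply_moves:
  motion:
    - [[0.029, -0.0232, 0, 0, 0, 0], [0.029, -0.0232, 0, 0, 0, 0], [0.029, -0.0232, 0, 0, 0, 0], [0.029, -0.0232, 0, 0, 0, 0], [0.029, -0.0232, 0, 0, 0, 0], [0.029, -0.0232, 0, 0, 0, 0], [0.029, -0.0232, 0, 0, 0, 0], [0.029, -0.0232, 0, 0, 0, 0], [0.029, -0.0232, 0, 0, 0, 0], [0.029, -0.0232, 0, 0, 0, 0]]

```text
clock: 1.77
tool_pos: [0.6021, 0.0205, 0.231]
ee_rot: [-3.106, -0.473, 0.001]
force: [0.2, -0.9, 0.4]
gripper_width: 0.0854
finger_force: 0.0
```

Call:
apply_moves:
  motion:
    - [[0, 0, 0, 0, 0, -7], [0, 0, 0, 0, 0, -7], [0, 0, 0, 0, 0, -7], [0, 0, 0, 0, 0, -7], [0, 0, 0, 0, 0, -7], [0, 0, 0, 0, 0, -7], [0, 0, 0, 0, 0, -7], [0, 0, 0, 0, 0, -7], [0, 0, 0, 0, 0, -7], [0, 0, 0, 0, 0, -7]]

```text
clock: 2.6
tool_pos: [0.6013, 0.0187, 0.2309]
ee_rot: [-2.266, -2.175, 0.001]
force: [0.0, 0.2, -0.2]
gripper_width: 0.0855
finger_force: 0.0
```

Call:
apply_moves:
  motion:
    - [[0, 0, 0, 0, 0, -7], [0, 0, 0, 0, 0, -7], [0, 0, 0, 0, 0, -7], [0, 0, 0, 0, 0, -7], [0, 0, 0, 0, 0, -7], [0, 0, 0, 0, 0, -7], [0, 0, 0, 0, 0, -7], [0, 0, 0, 0, 0, -7], [0, 0, 0, 0, 0, -7], [0, 0, 0, 0, 0, -7]]

```text
clock: 3.43
tool_pos: [0.6013, 0.0187, 0.2309]
ee_rot: [-0.609, -3.081, 0.0]
force: [0.2, -0.0, 0.7]
gripper_width: 0.0853
finger_force: 0.0
```

Call:
apply_moves:
  motion:
    - [[0, 0, 0, 0, 0, -7], [0, 0, 0, 0, 0, -7], [0, 0, 0, 0, 0, -7], [0, 0, 0, 0, 0, -7], [0, 0, 0, 0, 0, -5], [0, 0, 0, 0, 0, 0]]
  jaw: 0

```text
clock: 3.93
tool_pos: [0.6014, 0.0187, 0.2309]
ee_rot: [0.286, -3.128, -0.0]
force: [-0.1, 0.5, -0.4]
gripper_width: 0.0426
finger_force: 0.0
```

```bash
cat >> h.py <<'E'
def psi(st): X=R.from_rotvec(st['ee_rot']).as_matrix(); return np.degrees(np.arctan2(X[1,0],X[0,0]))
def totool(st,d): # world delta -> tool axes
    return R.from_rotvec(st['ee_rot']).as_matrix().T@np.array(d)
def shot(name):
    import pickle
    st=get_state(); c=capture('wrist'); pickle.dump((c,st),open(name+'.pkl','wb'))
    cv2.imwrite(f'pics/{name}.png',cv2.convertScaleAbs(c['color'],alpha=1.5)); return c,st
E
python3 - <<'E'
from h import *
c,st=shot('w1'); print(st['tool_pos'],psi(st),st['q'],st['gripper_width'],c['tool_from_camera'])
print(w2pix(c,[[.6013,.0196,.084]],st))
E
```

```text
[0.60136746 0.01869629 0.23092298] -169.53515908066578 [ 1.12984862e-02  3.89918805e-01  1.68300269e+00  2.65909854e-06
  1.06948957e+00 -1.74214499e+00] 0.04258330248188174 [[-3.37212238e-05  9.55096727e-01  2.96294178e-01  7.46183519e-02]
 [ 9.99999999e-01  2.37029427e-05  3.74041126e-05  2.10258028e-04]
 [ 2.87015016e-05  2.96294179e-01 -9.55096727e-01 -1.41287612e-01]
 [ 0.00000000e+00  0.00000000e+00  0.00000000e+00  1.00000000e+00]]
[[279.28099601 198.07133724]]
```

View pics/w1.png

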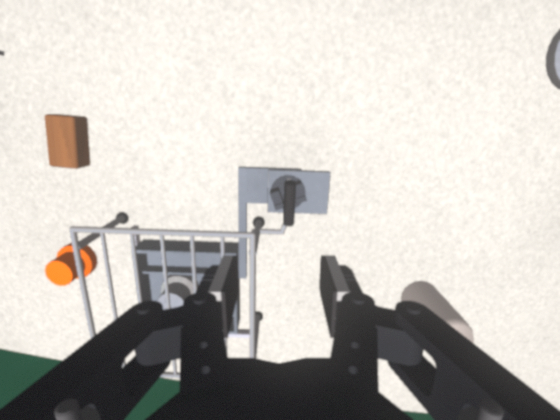

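The wrist view shows the T-handle's top from (290,183) to (290,226), with the bracket around it at (239,167)-(330,213). A thin wire runs from the roof corner at (252,234) to (286,231), close to the handle's far end.

```bash
python3 - <<'E'
from h import *; import pickle
from scipy.optimize import least_squares
ct=pickle.load(open('top.pkl','rb')); cw,sw=pickle.load(open('w1.pkl','rb'))
A=lambda x,y:(215+x/5,100+y/5)
ot=np.array([[180,93,98],[180,-93,98],[0,-93,98],[0,93,98],[-55,173,38],[-52,65,12],[-5,173,38]])/1e3
ut=np.array([A(110,97),A(440,40),A(503,352),A(173,406),A(52,565),A(240,537),A(36,478)])
ow=np.array([[0,-93,98],[0,93,98],[-55,173,38],[-5,173,38],[-52,65,12]])/1e3
uw=np.array([(73,230),(252,234),(330,171),(328,213),(239,167)],float)
def W(p,o): 
    cs,s=np.cos(p[2]),np.sin(p[2]); return np.c_[o[:,0]*cs-o[:,1]*s+p[0],o[:,0]*s+o[:,1]*cs+p[1],o[:,2]]
for wt in(0,1):
  f=lambda p:np.r_[wt*(w2pix(ct,W(p,ot))-ut).ravel(),(w2pix(cw,W(p,ow),sw)-uw).ravel()]
  o=least_squares(f,[.65,-.1,.18],loss='soft_l1'); print(o.x,np.degrees(o.x[2])); print(f(o.x).reshape(-1,2).round(1).tolist())
p=o.x; print('pin',W(p,np.array([[-.03,.125,0]])))
h=pix2w(cw,[(290,183),(290,226),(290,204.5)],.094,sw); print('handle',h, np.degrees(np.arctan2(h[1,1]-h[0,1],h[1,0]-h[0,0])))
v=pix2w(cw,[(286,231),(252,234)],.098,sw); 
cs,s=np.cos(p[2]),np.sin(p[2]); d=v[:,:2]-p[:2]; print('wire rack frame',np.c_[d@[cs,s],d@[-s,cs]])
np.save('rack.npy',p)
E
```

```text
[ 0.65282363 -0.08907443  0.15933234] 9.129070780339982
[[-0.0, 0.0], [-0.0, -0.0], [0.0, -0.0], [-0.0, 0.0], [-0.0, -0.0], [-0.0, -0.0], [-0.0, -0.0], [-4.1, -0.0], [3.5, 0.5], [1.1, -0.6], [-0.0, 0.1], [-1.6, 0.3]]
[ 0.65235699 -0.09016468  0.15515351] 8.889641427601404
[[-1.3, 0.2], [-0.4, -0.7], [0.8, -1.3], [-2.0, 1.0], [-1.4, -0.5], [-0.1, -1.4], [-1.3, -0.5], [-5.2, -1.0], [2.5, 0.3], [0.4, -0.5], [-0.9, 0.2], [-2.2, -0.1]]
pin [[0.60340088 0.02869784 0.        ]]
handle [[0.58255505 0.02634771 0.094     ]
 [0.62466258 0.03460884 0.094     ]
 [0.60315274 0.03038625 0.094     ]] 11.099939838749986
wire rack frame [[-0.00424931  0.12366441]
 [-0.00020832  0.09060167]]
```

```bash
python3 - <<'E'
import cv2,numpy as np,pickle
c,_=pickle.load(open('w1.pkl','rb')); t=pickle.load(open('scene.pkl','rb'))
f=lambda im,u,v:cv2.convertScaleAbs(cv2.resize(im[v:v+100,u:u+130],None,fx=6,fy=6,interpolation=cv2.INTER_CUBIC)[:,:390*2],alpha=1.5)
a=f(c['color'],225,155)[:, :600]; b=f(t['color'],270,180)
a=cv2.resize(a,(400,400)); b=cv2.resize(b,(400,308))
b=cv2.copyMakeBorder(b,0,92,0,0,0)
cv2.imwrite('pics/c2.png',np.hstack([a,b]))
E
```

```text
(no output)
```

View pics/c2.png

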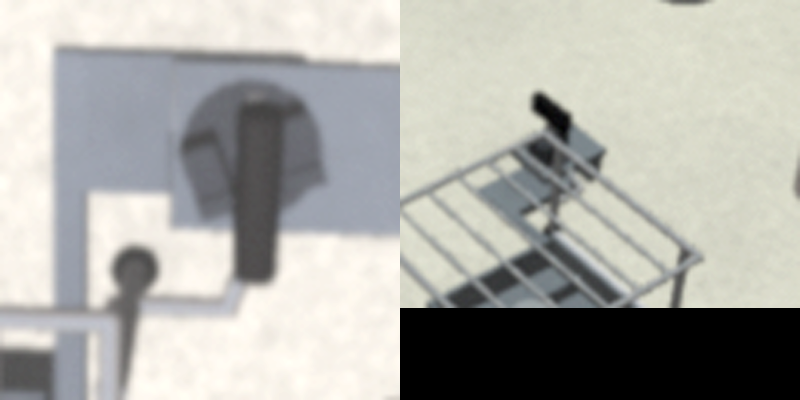

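```bash
python3 - <<'E'
from h import *; import pickle
ct=pickle.load(open('top.pkl','rb')); cw,sw=pickle.load(open('w1.pkl','rb')); cs_=pickle.load(open('scene.pkl','rb'))
p=np.load('rack.npy'); c,s=np.cos(p[2]),np.sin(p[2])
ut=(215+121/5,100+413/5); uw=(225+232/4,155+302/4)
for z in(.02,.04,.06,.08,.098,.12): 
    a=pix2w(ct,[ut],z)[0]; b=pix2w(cw,[uw],z,sw)[0]; print(z,((a-b)*1e3).round(1))
# handle top check in top view: ends A(108,442) 
print(pix2w(ct,[(215+110/5,100+440/5)],.094))
W=lambda q:np.array([p[0]+c*q[0]-s*q[1],p[1]+s*q[0]+c*q[1],q[2]])/1
for q in([-.004,.124,.098],[0,.093,.098],[-.03,.125,.094],[-.004,.124,.06]): 
    u=w2pix(cs_,W(q))[0]; print(q,u,'crop',400+(u[0]-270)*400/130,(u[1]-180)*308/100)
E
```

```text
0.02 [ 1.4 -4.8  0. ]
0.04 [ 3.3 -4.7  0. ]
0.06 [ 5.2 -4.6  0. ]
0.08 [ 7.1 -4.5  0. ]
0.098 [ 8.8 -4.4  0. ]
0.12 [11.  -4.3 -0. ]
[[0.62446889 0.03041805 0.094     ]]
[-0.004, 0.124, 0.098] [325.53810759 216.46006891] crop 570.8864848983051 112.29701225219955
[0, 0.093, 0.098] [317.40052527 221.72270531] crop 545.8477700719486 128.50593234566088
[-0.03, 0.125, 0.094] [319.16730173 212.57750564] crop 551.284005330385 100.33871737277157
[-0.004, 0.124, 0.06] [324.54303468 227.77435306] crop 567.8247220791745 147.14500742576726
```

Call:
apply_moves:
  motion:
    - [[-0.004, 0.011, 0.02, 0, 0, 0], [0, 0, 0.035, 0, 0, 0], [0, 0, 0.035, 0, 0, 0], [0, 0, 0.03, 0, 0, 0], [0, 0, 0.02, 0, 0, 0], [0, 0, 0.013, 0, 0, 0], [0, 0, 0.01, 0, 0, 0], [0, 0, 0, 0, 0, 0]]

```text
clock: 4.65
tool_pos: [0.6027, 0.0302, 0.0667]
ee_rot: [0.28, -3.126, -0.0]
force: [0.1, -0.2, 0.3]
gripper_width: 0.0426
finger_force: 0.0
```

Call:
apply_moves:
  motion:
    - [[0, 0, 0, 0, 0, 0], [0, 0, 0, 0, 0, 0], [0, 0, 0, 0, 0, 0], [0, 0, 0, 0, 0, 0], [0, 0, 0, 0, 0, 0]]
  jaw: -1
  force: 50

```text
clock: 5.07
tool_pos: [0.6049, 0.03, 0.0699]
ee_rot: [-0.281, 3.126, -0.001]
force: [-0.6, -2.5, 7.1]
gripper_width: 0.0101
finger_force: 51.3
```

```bash
python3 - <<'E'
from h import *
st=get_state(); print(st['tool_pos'],psi(st),st['gripper_width'],st['finger_force'],st['force'],st['moment'])
c,st=shot('w2')
E
```

```text
[0.60492798 0.02999762 0.06989028] -169.7163296844305 0.010060070561476614 51.3371479511261 [-0.64249959 -2.46924058  7.08883057] [-0.38575425  0.01199333 -0.02956293]
```

View pics/w2.png

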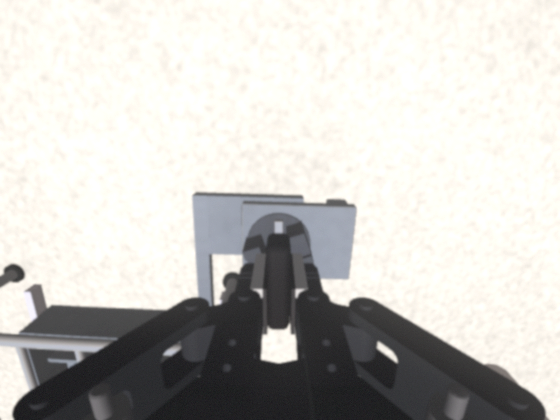

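The fingers hold the T-handle at its middle, seen at (278,280). Now I lift it.

Call:
apply_moves:
  motion:
    - [[0, 0, -0.006, 0, 0, 0], [0, 0, -0.007, 0, 0, 0], [0, 0, -0.007, 0, 0, 0], [0, 0, -0.006, 0, 0, 0], [0, 0, 0, 0, 0, 0], [0, 0, 0, 0, 0, 0]]

```text
clock: 5.62
tool_pos: [0.6044, 0.03, 0.0944]
ee_rot: [-0.282, 3.127, -0.001]
force: [6.0, -1.6, -9.3]
gripper_width: 0.0102
finger_force: 49.1
```

Call:
apply_moves:
  motion:
    - [[-0.002, 0, 0, 0, 0, 0], [0, 0, 0, 0, 0, 5], [0, 0, 0, 0, 0, 5], [0, 0, 0, 0, 0, 5], [0, 0, 0, 0, 0, 5], [0, 0, 0, 0, 0, 0]]

```text
clock: 6.12
tool_pos: [0.6049, 0.0299, 0.0934]
ee_rot: [-0.273, -3.128, 0.002]
force: [3.3, -4.9, -9.3]
gripper_width: 0.0104
finger_force: 49.2
```

Call:
apply_moves:
  motion:
    - [[0, 0, 0, 0, 0, 5], [0, 0, 0, 0, 0, 5], [0, 0, 0, 0, 0, 5], [0, 0, 0, 0, 0, 5], [0, 0, 0, 0, 0, 5], [0, 0, 0, 0, 0, 5], [0, 0, 0, 0, 0, 5], [0, 0, 0, 0, 0, 5], [0, 0, 0, 0, 0, 5], [0, 0, 0, 0, 0, 5]]

```text
clock: 6.95
tool_pos: [0.6043, 0.0292, 0.0932]
ee_rot: [-1.568, -2.721, 0.005]
force: [1.4, -8.8, -9.3]
gripper_width: 0.0096
finger_force: 49.1
```

Call:
apply_moves:
  motion:
    - [[0, 0, 0, 0, 0, 0], [0, 0, 0, 0, 0, 0]]

```text
clock: 7.12
tool_pos: [0.6044, 0.0292, 0.0932]
ee_rot: [-1.563, -2.724, 0.005]
force: [1.7, -8.7, -9.0]
gripper_width: 0.0103
finger_force: 49.1
```

Call:
apply_moves:
  motion:
    - [[0, 0, 0.003, 0, 0, 0], [0, 0, 0.003, 0, 0, 0], [0, 0, 0.002, 0, 0, 0], [0, 0, 0, 0, 0, 0], [0, 0, 0, 0, 0, 0]]

```text
clock: 7.53
tool_pos: [0.6045, 0.0292, 0.086]
ee_rot: [-1.563, -2.724, 0.005]
force: [-1.2, -8.9, -2.1]
gripper_width: 0.0097
finger_force: 50.2
```

Call:
apply_moves:
  motion:
    - [[0, 0, 0, 0, 0, 0], [0, 0, 0, 0, 0, 0], [0, 0, 0, 0, 0, 0], [0, 0, 0, 0, 0, 0]]
  jaw: -0.2

```text
clock: 7.87
tool_pos: [0.6056, 0.031, 0.0865]
ee_rot: [-1.564, -2.725, -0.0]
force: [0.3, -0.2, -0.4]
gripper_width: 0.0343
finger_force: 0.0
```

Call:
apply_moves:
  motion:
    - [[0, 0, -0.02, 0, 0, 0], [0, 0, -0.03, 0, 0, 0], [0, 0, -0.04, 0, 0, 0], [0, 0, -0.03, 0, 0, 0], [0, 0, -0.03, 0, 0, 0], [0, 0, 0, 0, 0, 0]]

```text
clock: 8.37
tool_pos: [0.6091, 0.031, 0.2432]
ee_rot: [1.559, 2.717, 0.009]
force: [1.7, -0.4, 0.0]
gripper_width: 0.0339
finger_force: 0.0
```

```bash
python3 - <<'E'
from h import *
c,st=shot('w3'); print(st['tool_pos'],psi(st),st['force'])
im=cv2.convertScaleAbs(c['color'],alpha=1.5); u=w2pix(c,[[.604,.03,.1]],st)[0].astype(int); print(u)
cv2.imwrite('pics/w3c.png',cv2.resize(im[max(0,u[1]-70):u[1]+70,u[0]-80:u[0]+80],None,fx=4,fy=4,interpolation=cv2.INTER_CUBIC))
E
```

```text
[0.60906538 0.03104868 0.24322362] 120.30495256708362 [ 1.68479130e+00 -4.22675154e-01  5.06615938e-05]
[271 197]
```

View pics/w3c.png

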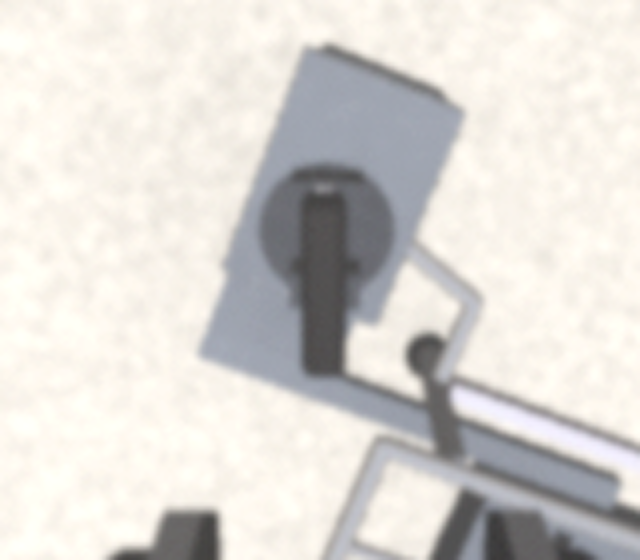

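The pin handle is turned 70° from home, with its cross pin seated between the cams at about (325,265) in the crop, so it looks parked. Next is the hook.

Call:
apply_moves:
  motion:
    - [[-0.0245, -0.0316, 0, 0, 0, 0], [-0.0245, -0.0316, 0, 0, 0, 0], [-0.0245, -0.0316, 0, 0, 0, 0], [-0.0245, -0.0316, 0, 0, 0, 0], [-0.0245, -0.0316, 0, 0, 0, 0], [-0.0245, -0.0316, 0, 0, 0, 0], [-0.0245, -0.0316, 0, 0, 0, 0], [-0.0245, -0.0316, 0, 0, 0, 0], [-0.0245, -0.0316, 0, 0, 0, 0], [-0.0245, -0.0316, 0, 0, 0, 0]]
  jaw: 0

```text
clock: 9.25
tool_pos: [0.4548, -0.3414, 0.2351]
ee_rot: [-1.563, -2.723, -0.001]
force: [1.0, -0.3, 0.1]
gripper_width: 0.0425
finger_force: 0.0
```

Call:
apply_moves:
  motion:
    - [[0, 0, 0, 0, 0, -7], [0, 0, 0, 0, 0, -7], [0, 0, 0, 0, 0, -7], [0, 0, 0, 0, 0, -7], [0, 0, 0, 0, 0, -7], [0, 0, 0, 0, 0, -7], [0, 0, 0, 0, 0, -7], [0, 0, 0, 0, 0, -5], [0, 0, 0, 0, 0, 0]]

```text
clock: 10.0
tool_pos: [0.4558, -0.3397, 0.235]
ee_rot: [-0.151, -3.136, -0.002]
force: [0.2, 0.3, 0.2]
gripper_width: 0.0425
finger_force: 0.0
```

```bash
python3 - <<'E'
from h import *
c,st=shot('w4'); print(st['tool_pos'],psi(st),st['q'][5])
print(w2pix(c,[[.5018,-.3443,.03],[.46,-.34,.03]],st))
E
```

```text
[ 0.45579616 -0.33968273  0.23499865] 174.47665689666007 -2.135990780820077
[[277.83738127 223.08512452]
 [278.02798416 189.34504337]]
```

View pics/w4.png

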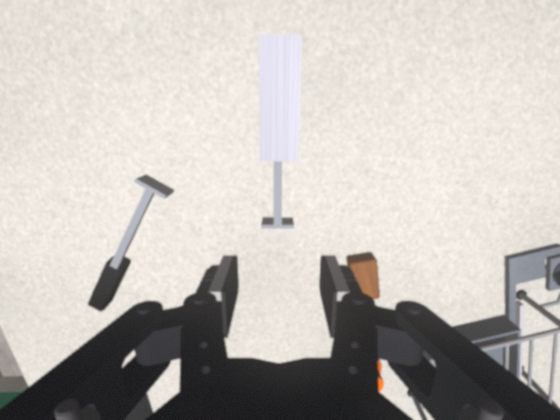

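The hook's claw is at (278,222) and its bar runs along column 278 to the pocket mouth at (278,160), in line with the tool. The look-alike with a black handle at (130,240) is the one farther away. I go down and grip the bar.

Call:
apply_moves:
  motion:
    - [[-0.004, 0, 0.035, 0, 0, 0], [0, 0, 0.04, 0, 0, 0], [0, 0, 0.04, 0, 0, 0], [0, 0, 0.04, 0, 0, 0], [0, 0, 0.035, 0, 0, 0], [0, 0, 0.02, 0, 0, 0], [0, 0, 0.012, 0, 0, 0], [0, 0, 0, 0, 0, 0], [0, 0, 0, 0, 0, 0]]

```text
clock: 10.8
tool_pos: [0.4604, -0.3407, 0.0142]
ee_rot: [-0.158, -3.137, -0.001]
force: [0.4, -0.4, 0.4]
gripper_width: 0.0427
finger_force: 0.0
```

Call:
apply_moves:
  motion:
    - [[0, 0, 0, 0, 0, 0], [0, 0, 0, 0, 0, 0], [0, 0, 0, 0, 0, 0], [0, 0, 0, 0, 0, 0], [0, 0, 0, 0, 0, 0]]
  jaw: -1
  force: 40

```text
clock: 11.22
tool_pos: [0.4613, -0.3416, 0.0161]
ee_rot: [0.157, 3.135, -0.003]
force: [-1.2, -0.4, 7.4]
gripper_width: 0.0088
finger_force: 40.5
```

Call:
apply_moves:
  motion:
    - [[-0.008, 0, -0.001, 0, 0, 0], [-0.015, 0, 0, 0, 0, 0], [-0.015, 0, 0, 0, 0, 0], [-0.015, 0, 0, 0, 0, 0], [-0.015, 0, 0, 0, 0, 0], [-0.015, 0, 0, 0, 0, 0], [-0.015, 0, 0, 0, 0, 0], [-0.015, 0, 0, 0, 0, 0], [-0.012, 0, 0, 0, 0, 0], [0, 0, 0, 0, 0, 0]]

```text
clock: 12.05
tool_pos: [0.5876, -0.3537, 0.0164]
ee_rot: [0.155, 3.134, -0.003]
force: [1.3, 0.3, -0.3]
gripper_width: 0.0089
finger_force: 39.5
```

Call:
apply_moves:
  motion:
    - [[0, 0, 0, 0, 0, 0], [0, 0, 0, 0, 0, 0], [0, 0, 0, 0, 0, 0], [0, 0, 0, 0, 0, 0], [0, 0, 0, 0, 0, 0], [0, 0, -0.02, 0, 0, 0], [0, 0, -0.035, 0, 0, 0], [0, 0, -0.04, 0, 0, 0], [0, 0, -0.04, 0, 0, 0], [0, 0, 0, 0, 0, 0]]
  jaw: 0

```text
clock: 12.88
tool_pos: [0.5887, -0.3559, 0.1593]
ee_rot: [0.156, 3.126, -0.01]
force: [2.1, -1.8, 1.0]
gripper_width: 0.0426
finger_force: 0.0
```

Call:
apply_moves:
  motion:
    - [[0.03, 0, 0, 0, 0, 0], [0.03, 0, 0, 0, 0, 0], [0.03, 0, 0, 0, 0, 0], [0.025, 0, 0, 0, 0, 0], [0, 0, 0, 0, 0, 0], [0, 0, 0, 0, 0, 0]]

```text
clock: 13.38
tool_pos: [0.4693, -0.3418, 0.1505]
ee_rot: [0.159, 3.138, 0.0]
force: [0.3, -0.1, 0.1]
gripper_width: 0.0424
finger_force: 0.0
```

```bash
python3 - <<'E'
from h import *
c,st=shot('w5'); print(st['tool_pos'],psi(st),st['q'][5])
E
```

```text
[ 0.46925695 -0.34181852  0.15052873] 174.20970444721786 -2.1198819871913446
```

View pics/w5.png

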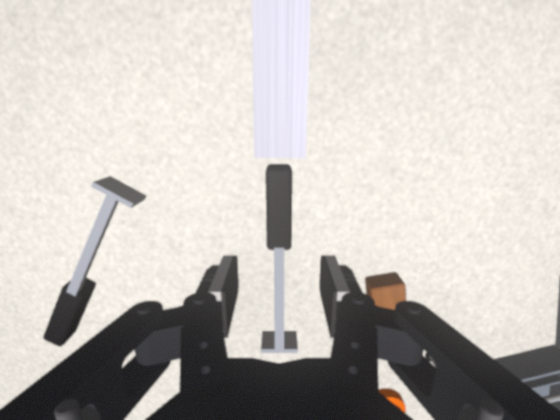

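The hook lies free of the pocket. Its handle top spans (279,165)-(279,249) and the claw is at (279,342). I compute the grasp shift.

```bash
python3 - <<'E'
from h import *; import pickle
c,st=pickle.load(open('w5.pkl','rb'))
P=pix2w(c,[(279,165),(279,249),(279.5,340)],.03,st); print(P)
T=[totool(st,p-st['tool_pos']).round(4) for p in P]; print(T, totool(st,P[:2].mean(0)-st['tool_pos']))
E
```

```text
[[ 0.43311494 -0.33730035  0.03      ]
 [ 0.51216836 -0.34528752  0.03      ]
 [ 0.61686577 -0.35533014  0.03      ]]
[array([0.0364, 0.0008, 0.1205]), array([-0.043 ,  0.0009,  0.1205]), array([-0.1482,  0.0014,  0.1205])] [-0.00331007  0.00085578  0.12052891]
```

Call:
apply_moves:
  motion:
    - [[-0.02, 0.001, 0.035, 0, 0, 0], [0, 0, 0.04, 0, 0, 0], [0, 0, 0.035, 0, 0, 0], [0, 0, 0.02, 0, 0, 0], [0, 0, 0.014, 0, 0, 0], [0, 0, 0, 0, 0, 0]]

```text
clock: 13.93
tool_pos: [0.4898, -0.3418, 0.0032]
ee_rot: [-0.155, -3.134, -0.004]
force: [-1.1, -0.3, -0.2]
gripper_width: 0.0427
finger_force: 0.0
```

Call:
apply_moves:
  motion:
    - [[0, 0, 0, 0, 0, 0], [0, 0, 0, 0, 0, 0], [0, 0, 0, 0, 0, 0], [0, 0, 0, 0, 0, 0], [0, 0, 0, 0, 0, 0]]
  jaw: -1
  force: 100

```text
clock: 14.35
tool_pos: [0.4909, -0.3432, 0.0076]
ee_rot: [0.157, 3.136, -0.002]
force: [-0.7, 0.8, 4.3]
gripper_width: 0.0223
finger_force: 99.0
```

Call:
apply_moves:
  motion:
    - [[0, 0, -0.01, 0, 0, 0], [0, 0, -0.03, 0, 0, 0], [0, 0, -0.035, 0, 0, 0], [0, 0, -0.035, 0, 0, 0], [0.0038, 0.0281, 0, 0, 0, 0], [0.0038, 0.0281, 0, 0, 0, 0], [0.0038, 0.0281, 0, 0, 0, 0], [0.0038, 0.0281, 0, 0, 0, 0], [0.0038, 0.0281, 0, 0, 0, 0], [0.0038, 0.0281, 0, 0, 0, 0]]

```text
clock: 15.18
tool_pos: [0.4841, -0.1715, 0.1174]
ee_rot: [0.157, 3.137, -0.0]
force: [0.2, 0.0, -2.1]
gripper_width: 0.0222
finger_force: 98.3
```

Call:
apply_moves:
  motion:
    - [[0.0038, 0.0281, 0, 0, 0, 0], [0.0038, 0.0281, 0, 0, 0, 0], [0, 0, 0, 0, 0, -5], [0, 0, 0, 0, 0, -5], [0, 0, 0, 0, 0, -5], [0, 0, 0, 0, 0, 0], [0, 0, 0, 0, 0, 0]]

```text
clock: 15.77
tool_pos: [0.4825, -0.116, 0.117]
ee_rot: [-0.25, 3.131, -0.0]
force: [-0.3, -1.3, -1.9]
gripper_width: 0.0222
finger_force: 98.5
```

```bash
python3 - <<'E'
from h import *
c,st=shot('w6'); print(st['tool_pos'],psi(st),st['q'][5],st['gripper_width'])
p=np.load('rack.npy'); cs,s=np.cos(p[2]),np.sin(p[2])
q=np.array([[.05,.065,.036],[.05,-.065,.036],[.05,0,.036],[0,.093,.098],[0,-.093,.098]])
print(w2pix(c,np.c_[p[0]+cs*q[:,0]-s*q[:,1],p[1]+s*q[:,0]+cs*q[:,1],q[:,2]],st).round(0).tolist())
cv2.imwrite('pics/w6b.png',cv2.resize(cv2.imread('pics/w6.png'),(800,600)))
E
```

```text
[ 0.48249632 -0.11604316  0.11702106] -170.85156066984345 -1.99045702362355 0.022226471705614717
[[340.0, 425.0], [213.0, 424.0], [277.0, 425.0], [395.0, 453.0], [157.0, 452.0]]
```

View pics/w6b.png

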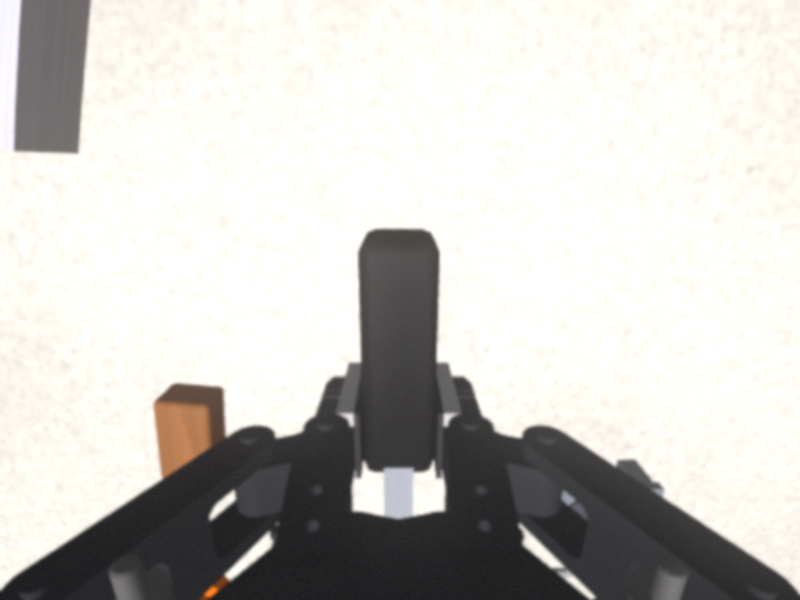

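The handle is held straight, seen at (398,350). The tray is hidden behind the hand, so I check the tray front against the earlier top crop.

```bash
python3 - <<'E'
from h import *; import pickle
ct=pickle.load(open('top.pkl','rb')); cw,sw=pickle.load(open('w1.pkl','rb'))
p=np.load('rack.npy'); cs,s=np.cos(p[2]),np.sin(p[2])
q=np.array([[.05,.065,.036],[.05,-.065,.036],[.05,.065,0],[.05,-.065,0],[.087,.06,.022],[.087,-.06,.022],[.17,.06,.036],[.17,-.065,.036]])
P=np.c_[p[0]+cs*q[:,0]-s*q[:,1],p[1]+s*q[:,0]+cs*q[:,1],q[:,2]]
print(((w2pix(ct,P)-[215,100])*5).round(0).tolist()); print(w2pix(cw,P,sw).round(0).tolist())
# brightness profile down tray in the fresh top image
c=capture('top'); g=cv2.GaussianBlur(cv2.cvtColor(c['color'],6),(3,3),0)
for y in(-.01,):
  xs=np.arange(-.03,.19,.004); Q=np.c_[p[0]+cs*xs-s*y,p[1]+s*xs+cs*y,0*xs+.036]; u=w2pix(ct,Q)
  G=cv2.cvtColor(ct['color'],6); print([(int(x*1000),int(G[int(round(v)),int(round(a))])) for x,(a,v) in zip(xs,u)])
E
```

```text
[[204.0, 346.0], [431.0, 303.0], [207.0, 364.0], [429.0, 322.0], [202.0, 290.0], [409.0, 251.0], [174.0, 146.0], [389.0, 106.0]]
[[235.0, 253.0], [130.0, 250.0], [239.0, 242.0], [143.0, 239.0], [233.0, 274.0], [142.0, 272.0], [233.0, 334.0], [141.0, 331.0]]
[(-30, 123), (-26, 123), (-22, 122), (-18, 126), (-13, 123), (-9, 122), (-5, 121), (-1, 116), (2, 120), (6, 120), (10, 119), (13, 95), (18, 92), (22, 103), (26, 120), (30, 115), (34, 116), (38, 87), (42, 53), (46, 33), (50, 66), (54, 74), (57, 75), (62, 72), (66, 74), (70, 80), (74, 65), (78, 53), (82, 50), (86, 67), (90, 80), (94, 89), (98, 55), (102, 52), (106, 57), (110, 90), (114, 94), (118, 90), (122, 92), (126, 96), (130, 96), (134, 85), (138, 83), (142, 79), (146, 75), (150, 67), (154, 54), (158, 43), (162, 55), (166, 72), (170, 94), (174, 88), (178, 90), (182, 109), (186, 117)]
```

Call:
apply_moves:
  motion:
    - [[0, 0, 0.03, 0, 0, 0], [0, 0, 0.025, 0, 0, 0], [0, 0, 0.008, 0, 0, 0], [0, 0, 0, 0, 0, 0], [0, 0, 0, 0, 0, 0]]

```text
clock: 16.28
tool_pos: [0.4823, -0.1161, 0.0534]
ee_rot: [0.253, -3.131, -0.001]
force: [-0.2, 0.0, -2.0]
gripper_width: 0.0222
finger_force: 98.4
```

Call:
apply_moves:
  motion:
    - [[-0.01, 0, 0, 0, 0, 0], [-0.02, 0, 0, 0, 0, 0], [-0.02, 0, 0, 0, 0, 0], [-0.02, 0, 0, 0, 0, 0], [-0.02, 0, 0, 0, 0, 0], [-0.012, -0.001, 0, 0, 0, 0], [0, 0, 0, 0, 0, 0], [0, 0, 0, 0, 0, 0]]

```text
clock: 16.95
tool_pos: [0.5843, -0.1004, 0.0544]
ee_rot: [-0.255, 3.129, -0.001]
force: [-0.6, 0.3, -0.9]
gripper_width: 0.0223
finger_force: 98.4
```

No contact so far. I lower the claw behind the wall in small steps.

Call:
apply_moves:
  motion:
    - [[0, 0, 0.007, 0, 0, 0], [0, 0, 0.007, 0, 0, 0], [0, 0, 0.006, 0, 0, 0], [0, 0, 0.006, 0, 0, 0], [0, 0, 0.003, 0, 0, 0], [0, 0, 0, 0, 0, 0], [0, 0, 0, 0, 0, 0]]

```text
clock: 17.53
tool_pos: [0.5829, -0.1006, 0.0239]
ee_rot: [0.254, -3.131, -0.0]
force: [-0.1, 0.4, -1.3]
gripper_width: 0.0218
finger_force: 98.4
```

Call:
apply_moves:
  motion:
    - [[0.004, 0, 0, 0, 0, 0], [0.004, 0, 0, 0, 0, 0], [0.004, 0, 0, 0, 0, 0], [0.004, 0, 0, 0, 0, 0], [0.004, 0, 0, 0, 0, 0], [0.004, 0, 0, 0, 0, 0], [0.004, 0, 0, 0, 0, 0]]

```text
clock: 18.12
tool_pos: [0.556, -0.1053, 0.0246]
ee_rot: [-0.254, 3.13, -0.001]
force: [3.5, 0.1, -3.8]
gripper_width: 0.0225
finger_force: 98.2
```

Call:
apply_moves:
  motion:
    - [[0.006, 0, 0, 0, 0, 0], [0.009, 0, 0, 0, 0, 0], [0.01, 0, 0, 0, 0, 0], [0.01, 0, 0, 0, 0, 0], [0.01, 0, 0, 0, 0, 0], [0.01, 0, 0, 0, 0, 0], [0.01, 0, 0, 0, 0, 0], [0.01, 0, 0, 0, 0, 0], [0.007, 0, 0, 0, 0, 0], [0.004, 0, 0, 0, 0, 0]]

```text
clock: 18.95
tool_pos: [0.4696, -0.1191, 0.0245]
ee_rot: [0.254, -3.131, -0.0]
force: [5.6, 1.2, -1.7]
gripper_width: 0.0221
finger_force: 98.4
```

Call:
apply_moves:
  motion:
    - [[0.001, 0, 0, 0, 0, 0], [0, 0, 0, 0, 0, 0], [0, 0, 0, 0, 0, 0]]

```text
clock: 19.2
tool_pos: [0.4689, -0.119, 0.0242]
ee_rot: [0.254, -3.129, -0.001]
force: [0.5, -0.7, -1.4]
gripper_width: 0.0216
finger_force: 98.4
```

```bash
python3 - <<'E'
from h import *; import pickle
p=np.load('rack.npy'); cs,s=np.cos(p[2]),np.sin(p[2])
# tray front line brightness profiles along rack x, scene+top cameras, before vs after
for n in('top','scene'):
  c0=pickle.load(open(n+'.pkl','rb')); c=capture(n); cv2.imwrite(f'pics/{n}9.png',c['color'])
  for y in(-.05,.05):
    xs=np.arange(-.1,.12,.006); Q=np.c_[p[0]+cs*xs-s*y,p[1]+s*xs+cs*y,0*xs+.036]
    m=[cv2.GaussianBlur(cv2.cvtColor(k['color'],6),(3,3),0) for k in(c0,c)]; u=w2pix(c,Q).round().astype(int)
    print(n,y,[(int(round(x*1000)),int(m[0][v,a]),int(m[1][v,a])) for x,(a,v) in zip(xs,u)])
E
```

```text
top -0.05 [(-100, 122, 110), (-94, 123, 106), (-88, 124, 120), (-82, 124, 127), (-76, 121, 124), (-70, 121, 123), (-64, 120, 117), (-58, 119, 69), (-52, 119, 57), (-46, 120, 79), (-40, 121, 81), (-34, 123, 81), (-28, 120, 78), (-22, 120, 62), (-16, 120, 65), (-10, 120, 78), (-4, 120, 78), (2, 121, 79), (8, 118, 77), (14, 103, 79), (20, 104, 89), (26, 119, 80), (32, 121, 79), (38, 103, 78), (44, 43, 78), (50, 53, 77), (56, 77, 60), (62, 78, 40), (68, 78, 82), (74, 69, 121), (80, 51, 125), (86, 71, 126), (92, 78, 126), (98, 77, 125), (104, 77, 125), (110, 77, 124), (116, 76, 124)]
top 0.05 [(-100, 122, 100), (-94, 122, 105), (-88, 122, 120), (-82, 120, 120), (-76, 121, 123), (-70, 121, 124), (-64, 120, 117), (-58, 119, 63), (-52, 121, 55), (-46, 122, 74), (-40, 122, 77), (-34, 120, 77), (-28, 120, 75), (-22, 120, 62), (-16, 121, 66), (-10, 121, 75), (-4, 120, 75), (2, 120, 75), (8, 118, 75), (14, 101, 81), (20, 107, 83), (26, 119, 76), (32, 118, 76), (38, 89, 79), (44, 38, 79), (50, 59, 74), (56, 73, 47), (62, 76, 50), (68, 74, 100), (74, 62, 122), (80, 52, 123), (86, 70, 124), (92, 76
[... 528 characters left out ...]
 (68, 48, 73), (74, 54, 59), (80, 88, 52), (86, 95, 67), (92, 91, 76), (98, 86, 131), (104, 55, 142), (110, 72, 144), (116, 87, 144)]
scene 0.05 [(-100, 144, 86), (-94, 144, 87), (-88, 144, 86), (-82, 144, 83), (-76, 142, 90), (-70, 142, 99), (-64, 130, 87), (-58, 110, 100), (-52, 111, 85), (-46, 132, 70), (-40, 141, 50), (-34, 124, 58), (-28, 96, 52), (-22, 89, 52), (-16, 88, 54), (-10, 87, 50), (-4, 87, 59), (2, 87, 51), (8, 87, 50), (14, 85, 51), (20, 85, 52), (26, 91, 47), (32, 90, 46), (38, 87, 49), (44, 85, 49), (50, 78, 47), (56, 60, 51), (62, 45, 55), (68, 47, 65), (74, 50, 49), (80, 47, 84), (86, 52, 132), (92, 48, 133), (98, 48, 123), (104, 50, 135), (110, 45, 129), (116, 45, 132)]
```

The top view profiles put the tray front at about rack x -52 mm. Next I unhook it, back off and lay the hook down.

Call:
apply_moves:
  motion:
    - [[-0.004, 0, 0, 0, 0, 0], [-0.004, 0, 0, 0, 0, 0], [0, 0, 0, 0, 0, 0], [0, 0, -0.006, 0, 0, 0], [0, 0, -0.012, 0, 0, 0], [0, 0, -0.015, 0, 0, 0], [0, 0, -0.015, 0, 0, 0], [0, 0, 0, 0, 0, 0]]

```text
clock: 19.97
tool_pos: [0.479, -0.1182, 0.0747]
ee_rot: [-0.254, 3.128, -0.002]
force: [1.3, 0.5, -0.8]
gripper_width: 0.0219
finger_force: 98.4
```

Call:
apply_moves:
  motion:
    - [[0.01, 0, 0, 0, 0, 0], [0.02, 0, 0, 0, 0, 0], [0.02, 0, 0, 0, 0, 0], [0.013, 0, 0, 0, 0, 0], [0, 0, 0, 0, 0, 0], [0, 0, 0.02, 0, 0, 0], [0, 0, 0.02, 0, 0, 0], [0, 0, 0.01, 0, 0, 0], [0, 0, 0.006, 0, 0, 0], [0, 0, 0, 0, 0, 0]]

```text
clock: 20.8
tool_pos: [0.4149, -0.1278, 0.0152]
ee_rot: [0.254, -3.129, -0.001]
force: [-1.0, -0.0, -1.7]
gripper_width: 0.0218
finger_force: 98.4
```

Call:
apply_moves:
  motion:
    - [[0, 0, 0.004, 0, 0, 0], [0, 0, 0.003, 0, 0, 0], [0, 0, 0.0015, 0, 0, 0], [0, 0, 0, 0, 0, 0], [0, 0, 0, 0, 0, 0]]

```text
clock: 21.22
tool_pos: [0.4156, -0.128, 0.0081]
ee_rot: [-0.254, 3.131, -0.0]
force: [-0.5, -0.1, -1.6]
gripper_width: 0.0218
finger_force: 98.4
```

Call:
apply_moves:
  motion:
    - [[0, 0, 0.001, 0, 0, 0], [0, 0, 0.001, 0, 0, 0], [0, 0, 0, 0, 0, 0], [0, 0, 0, 0, 0, 0]]

```text
clock: 21.55
tool_pos: [0.4157, -0.1281, 0.0074]
ee_rot: [-0.254, 3.13, -0.001]
force: [-3.8, 1.9, 25.1]
gripper_width: 0.022
finger_force: 102.3
```

Call:
apply_moves:
  motion:
    - [[0, 0, 0, 0, 0, 0], [0, 0, 0, 0, 0, 0], [0, 0, 0, 0, 0, 0], [0, 0, 0, 0, 0, 0], [0, 0, 0, 0, 0, 0]]
  jaw: 0

```text
clock: 21.97
tool_pos: [0.4154, -0.128, 0.0057]
ee_rot: [0.254, -3.131, -0.0]
force: [-0.7, 1.2, -0.6]
gripper_width: 0.0428
finger_force: 0.0
```

Call:
apply_moves:
  motion:
    - [[0, 0, -0.015, 0, 0, 0], [0, 0, -0.03, 0, 0, 0], [0, 0, -0.04, 0, 0, 0], [0, 0, -0.04, 0, 0, 0], [0, 0, -0.03, 0, 0, 0], [0, 0, 0, 0, 0, 0], [0, 0, 0, 0, 0, 0], [0, 0, 0, 0, 0, 0], [0, 0, 0, 0, 0, 0]]

```text
clock: 22.72
tool_pos: [0.4143, -0.1276, 0.1595]
ee_rot: [0.254, -3.129, -0.002]
force: [-0.2, 0.2, -0.4]
gripper_width: 0.0428
finger_force: 0.0
```

```bash
python3 - <<'E'
from h import *
c,st=shot('w7'); print(st['clock'],st['tool_pos'],st['force'],psi(st))
# dark handle blob: expected flat-on-bench footprint vs seen
ct=np.array([.4156,-.128]); a=np.radians(9.2); d=np.array([np.cos(a),np.sin(a)]); n=np.array([-d[1],d[0]]); o=ct+.0817*d
k=[np.r_[o+x*d+y*n,.03] for x,y in((-.14,.012),(-.14,-.012),(-.06,.012),(-.06,-.012),(0,0))]
print(w2pix(c,k,st).round(0).tolist())
g=cv2.cvtColor(c['color'],6); m=cv2.inRange(g[:300,180:380],0,60)
nn,_,s,_=cv2.connectedComponentsWithStats(m); print(s[1:][s[1:,4]>80]+[180,0,0,0,0])
# pin handle check in top view: dark pixels near the pin
p=np.array([.6040,.030]); t=capture('top'); gt=cv2.cvtColor(t['color'],6)
u=w2pix(t,[[*p,.1]])[0].astype(int); print(u); print(gt[u[1]-10:u[1]+11,u[0]-12:u[0]+13])
E
```

```text
22.7167 [ 0.41432731 -0.12762153  0.15953801] [-0.18888003  0.19734713 -0.41796637] -170.7079549418437
[[291.0, 140.0], [264.0, 140.0], [290.0, 226.0], [265.0, 226.0], [278.0, 282.0]]
[[ 267  143   23   82 1801]
 [ 220  257   17   43  489]
 [ 321  257   17   43  487]
 [ 186  266   33   34  440]
 [ 340  266   40   34  490]]
[237 194]
[[122 125 125 124 122 125 123 123 123 121 123 119 108  99  97 104 110 114
  119 115 115 104  81  44  34]
 [126 122 121 122 124 123 123 123 122 122 123 118 106  99  97 112 121 124
  123 120 118 112  92  61  38]
 [125 121 124 122 122 122 123 123 122 122 121 116 108  99 107 115 121 121
  121 122 118 119 104  83  61]
 [124 123 121 120 120 122 122 125 123 121 122 114 106 101 109 118 122 123
  119 122 124 116 115 109  93]
 [125 121 121 122 121 122 124 127 124 122 120 110 103 104 113 120 120 114
  112 117 119 116 120 119 117]
 [125 125 122 126 122 121 123 122 123 122 117 110 100 102 114 115 108  90
   88  98 106 113 117 119 122]
 [124 123 124 124 125 122 124 122 123 122 117 105  99 101 103  94  75  57
   54  69  90 108 117 118 122]
 [123 121 124 123 124 123 121 
[... 740 characters left out ...]
19  21  25  27  38  37  43  62  63  58
   42  44  45  58  82 106 115]
 [ 82  77  78  82  73  60  38  20  20  34  49  59  69  56  48  54  54  46
   36  32  37  47  73  94 112]
 [ 82  80  78  81  74  67  47  27  34  55  75  79  74  61  55  53  43  43
   34  29  25  44  66  93 110]
 [ 78  76  79  80  79  74  61  52  50  71  85  78  65  50  48  47  47  41
   36  30  31  48  74  93 115]
 [ 79  79  79  78  80  80  73  66  58  66  63  62  47  44  44  42  44  40
   37  40  45  54  78  96 114]
 [ 79  81  82  77  78  79  78  73  63  56  51  41  36  38  43  45  40  42
   40  42  47  59  76  91 108]
 [ 79  77  81  80  80  78  78  74  66  53  42  35  33  32  34  41  45  44
   40  45  57  64  75  84 101]]
```

The hook lies flat with its handle where predicted, the pin handle still stands at its parked angle, and the gripper is clear. I hand it in.

```bash
python3 -c "
from bench import r
print(r.sign_off())"
```

```text
the job is handed in; nothing more can be done
None
```

The job is handed in and no verdict was returned: by my measurements the pin is parked, the tray's front stands about 52 mm in front of the rack, and the hook lies flat and clear of the tray; I did not check the master, flange, case or bottle at the end.

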